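Hook a stuck filter slide out of its slot

TASK

The microscope's filter slide is stuck deep in its covered slot. Take the hooked pick from its rest, drop the hook into the eye of the slide and drag the slide out onto the open deck until it is snug against the end of the stop screw, which may stand out of the steel stop by more or less, and keep a steady, gentle pull on it there for a moment, without forcing anything or touching the slide with the fingers. Then put the pick back in its rest, and leave the other things on the table alone.

Things in the scene. Friction and masses are not known exactly. Their poses are not given: they have to be found in the camera images.
- gate: The fixed slide housing, a grey metal block 232 mm long, 70 mm wide. Origin on the table below the middle of the slot's mouth; +x runs along the slot away from the stop, z up. Its channel is 30 mm wide (y = -15..15 mm), floor 20 mm above the table, between rails 32 mm high. From x = -97 to 0 mm it is an open deck; from x = 0 to 125 mm it is roofed.
- slot_mouth (a point): Middle of the roof's front edge, at its top face, 44 mm above the table; axes as the housing's. The black roof (underside 32 mm, top 44 mm high) covers the channel but for a slot 13 mm wide along its centre line (y = 0), through which the slide and its eye are seen from above.
- clamp_place (a point): Top of the brass spring clamp that bridges the slot at x = 70 mm, 56 mm above the table, 14 mm long in x. It presses with about 3 N on the slide's rear part, so the slide drags with a few N for the first 15 to 35 mm and then runs almost free.
- stop: Steel stop bar across the load end (-x) of the deck, 10 mm thick, 70 mm wide, top 36 mm above the table. Origin at the bottom of its inner face, on the channel floor; axes as the housing's. Through its middle runs a stop screw, 9 mm thick, whose end stands 1 to 13 mm out of the inner face (not measured; it differs each time, stiff, not to be turned) and meets the slide first.
- stop_face (a point): Middle of the inner face of the stop, 24 mm above the table; axes as the housing's (+x points from the stop into the deck).
- slide: The filter slide: a loose aluminium bar 80 x 27 x 8 mm, about 0.12 kg, in the channel; a round amber filter (look only) in its rear half. Origin at the centre of its underside, +x along it away from the stop. It starts wholly under the roof, its origin 45 to 65 mm along the housing's +x; it is home when its front (-x) face is pulled against the screw (steady 4 to 9 N for 0.5 s).
- slide_eye (a point): Centre of the slide's eye at its top face: a rectangular through hole 18 mm (along x) by 11 mm (y), 23 mm from the slide's centre towards its front. The bar in front of the eye, which the hook pulls on, is 8 mm thick in x. Under the eye lies the channel floor.
- slide_front (a point): Centre of the slide's front (-x) end face, 4 mm above its underside.
- pick: The hooked pick, about 0.09 kg. Origin at the middle of its black handle: 100 mm long (x), 16 mm wide (y), 22 mm high (z). From the handle a 5 mm steel rod runs on along +x to x = 110 mm and there turns straight down (-z) as a 5 mm thick hook leg to 45 mm below the handle's middle line. Grip the handle across its width, at its middle.
- pick_tip (a point): Lower end of the hook leg, at (110, 0, -45) mm in the pick's frame.
- rest: Fixed grey rest of the pick, base plate 110 x 60 x 6 mm; origin under it on the table. Two cradles 10 mm long stand at x = -40 and +40 mm, 22 mm wide inside (y), their seats 42 mm and cheeks 52 mm high; between them is room for fingers. The pick lies in it with its x along the rest's +x.
- rest_seat (a point): Where the pick's origin (middle of the handle) is when it lies in the rest, 53 mm above the table; axes as the rest's.
- objective: Bystander: steel objective lens standing upright, 34 mm diameter, 48 mm high, origin under it.
- oil_bottle: Bystander: small amber bottle with black cap, 32 mm diameter, 60 mm high, origin under it.
- slide_box: Bystander: closed white plastic box 85 x 45 x 30 mm, origin under it.
Not all that is in view belongs to the job. Of the things shaped like the pick, the black one is meant. Several things have the shape of the rest; the one meant has the colours described above.

How it is judged:
On the way, in this order (a step that is already met when the one before it is completed fails the run):
1. the hook tip is down in the eye of the slide, which is still in the slot (x of pick_tip in the frame of slide_eye between -0.009 and 0.009 m and y of pick_tip in the frame of slide_eye between -0.0055 and 0.0055 m and z of pick_tip in the frame of slide_eye below -0.003 m and x of slide_front in the frame of stop_face above 0.05 m), for 0.1 s.
2. the pick pulls the slide against the stop screw with at least 3 N for 0.3 s (contact force between slide and stop above 3 N and contact force between pick and slide above 1.5 N and x of slide_front in the frame of stop_face between -0.001 and 0.0145 m and z of slide_front in the frame of stop_face below 0.003 m), for 0.3 s.
At the end, for the whole second after the job is handed in: The slide lies flat on the deck with its front face by the stop screw's end (0 to 14.5 mm from the stop bar's face), at rest; the pick lies level in both cradles of its rest (within 20 mm along the rest, 4 mm in height, 0.12 rad), released and at rest (x of slide_front in the frame of stop_face between -0.001 and 0.0145 m and z of slide_front in the frame of stop_face below 0.003 m and angle between slide's own z axis and vertical below 0.08 rad and linear speed of each of slide, pick below 0.01 m/s and x of pick in the frame of rest_seat between -0.02 and 0.02 m and distance between pick and rest_seat below 0.021 m and z of pick in the frame of rest_seat below 0.004 m and angle between pick's own z axis and vertical below 0.1 rad and angle between the x axis of pick and the x axis of rest, either way round below 0.12 rad); the robot touches nothing.
It fails at once if the slide is pulled against the stop screw with more than 14 N (contact force between slide and stop above 14 N).
It fails at once if the pick bears on the slide with more than 20 N (contact force between pick and slide above 20 N).
It fails at once if the pick bears on the housing or its stop with more than 20 N (contact force between pick and gate above 20 N).
It fails at once if the fingers touch the slide (contact force between the fingers and slide above 0.3 N).
It fails at once if a bystander (objective, bottle or box) is pushed more than 10 mm or tipped (distance of any of objective, oil_bottle, slide_box from where it was at the start of the episode above 0.01 m or angle between any of objective, oil_bottle, slide_box's own z axis and vertical above 0.3 rad).
It also fails if it takes over 61 s, if anything falls off the work surface, if the arm or the gripper's body presses on something with over 40 N, if the wrist force passes 120 N, or if a joint passes its speed limit or range.

ROBOT

A 6-joint arm with a two-finger parallel gripper is mounted at the origin on the work surface. World frame = base frame: x ahead of the robot, y to its left, z up, the work surface at z = 0. Lengths are in m, angles in rad, forces in N, time in s.
With the tool pointing down it reaches from about 0.225 to 0.875 m from the base axis. Payload 3.4 kg.
Tool frame: the origin (TCP) lies at the very end of the fingers, on their centre line; the grasp point (between the pads) lies 19 mm behind it; z points along the fingers, y is the line along which they close (so a half turn about z gives the same grasp; the last joint's range is limited). The gripper opens to 85 mm and grips with 20 to 120 N. Pads are 22 mm wide; open, the fingers measure 114 mm over their backs; the gripper's body (76 mm by 85 mm) begins 54 mm behind the grasp point. The pads swing forward as they close: fully open they stand 13 mm farther back than shut.
Start: joints at [1.185, 0.276, 1.505, -0, 1.361, -0.121], TCP at [0.151, 0.555, 0.231] pointing down, gripper open.
Joint ranges: [-2.89, 2.89], [-0.75, 2.08], [0.22, 2.7], [-1.18, 4.32], [0.11, 2.71], [-2.7, 2.7]. Speed limits (rad/s): [2.57, 2.57, 3.14, 3.14, 3.14, 3.14].

INTERFACE

Orientations are given as a unit quaternion [w, x, y, z].
In Python, from rig import get_state, optics, sign_off gives the robot as it stands.
- The arm moves only by the tool send_rows, never from a script. Its argument "increments" is a list of rows, each an object with "gripper": the gripper's target within -1 to 1 (shut at 1, half-way at 0, fully open at -1); "linear": the shift along the world's x, y, z in m, a list of three; "delta_rot": the turn, a rotation vector about the world's x, y, z in rad, a list of three. In form: [{"gripper": gripper, "linear": [dx, dy, dz], "delta_rot": [rx, ry, rz]}, ...]. A call has 1 to 8 rows; each row is the pose to reach, as a shift and turn from the pose commanded when the call began; what a row does not reach only later rows make up. A row lasts 1/10 s, in which the tool goes at most 50 mm and 8.59 degrees, less where a joint would pass 70% of its speed; a pose out of reach is approached as far as the arm can. A call with a gripper value outside its range is refused whole. The fingers move at their own pace and stop on an object; "newtons" is the grip in N (left out, the last holds). Time passes only in rows, so rows that repeat a pose let the fingers close. It gives the time, the measured TCP pose, the force, the opening and the grip force at its end, in the units of the state.
- get_state(): the state, without advancing time (a new reading comes with each control period).
- optics.get_image(name): name is "side" or "top"; returns a dict with "pixels" (400x640x3 uint8, blue, green, red), "K" (3x3 intrinsics, pixels), "k1" (the pictures are not rectified: a ray, as slopes to the right and down, at radius r is drawn at 1 + k1 r^2 times it, then the intrinsics apply), "rvec" (rotation vector, rad) and "tvec" (3), from world to camera coordinates, as OpenCV has them. Camera axes: x right, y down, z forward; pixel columns grow to the right and rows downward; lengths in m; the calibration is good to about 2 mm. A picture is of the moment at which its call begins. There is no depth.
- sign_off(): hands the job in; it is judged then, once.
The state is a dict: "clock": time; "qpos": joint angles; "qd": joint speeds; "effort": joint torques, N m; "position": TCP position; "ee_rot": TCP orientation; "contact_force": force on the tool from outside, world axes, zero at the start; "moment": the same for the moment, N m; "width": finger opening in m; "gripper_force": force on a finger pad.
Only numpy, scipy, OpenCV 4.12 (cv2) and the standard library are available. Lean on these libraries where they do the work, as an engineer would, in place of code of your own. Each camera call takes 0.05 s, during which the arm holds its last target. There are 200 camera calls.

## Working session

There is one attempt and no reset: what is moved stays moved. The work goes in short steps, Python scripts to look and compute and a tool call to move; the robot and the scene stay as the last step left them, time stands still between calls to the robot, and variables do not carry over. Pictures are saved under pics/ and viewed, at most 13 in all, crops included, and the job is handed in when it is done.

Besides the shell and the picture viewer there is one more tool, called after "Emit:" in YAML: its name, and indented under it one key for each argument. send_rows: Moves the arm, as the interface text tells. Its arguments: {"type":"object","properties":{"increments":{"type":"array"},"newtons":{"type":"number"}},"required":["increments"]}

```bash
mkdir -p pics; ls
cat > h.py <<'E'
import numpy as np, cv2
from rig import get_state, optics, sign_off
def shot(n,f):
    d=optics.get_image(n); p=np.array(d["pixels"],np.uint8); cv2.imwrite(f,p)
    np.savez(f[:-4]+'.npz',K=d["K"],k1=d["k1"],r=d["rvec"],t=d["tvec"],p=p); return d
def cam(f):
    d=np.load(f); return d
def proj(d,P):
    R=cv2.Rodrigues(np.array(d['r'],float))[0]; c=np.atleast_2d(P)@R.T+np.array(d['t']).ravel()
    s=c[:,:2]/c[:,2:]; s=s*(1+float(d['k1'])*(s**2).sum(1,keepdims=True)); K=np.array(d['K'])
    return s@K[:2,:2].T+K[:2,2]
def ray(d,uv):
    R=cv2.Rodrigues(np.array(d['r'],float))[0]; K=np.array(d['K'])
    s=(np.atleast_2d(uv)-K[:2,2])@np.linalg.inv(K[:2,:2]).T; u=s.copy()
    for _ in range(20): u=s/(1+float(d['k1'])*(u**2).sum(1,keepdims=True))
    v=np.c_[u,np.ones(len(u))]@R; return -R.T@np.array(d['t']).ravel(), v
def atz(d,uv,z):
    o,v=ray(d,uv); z=np.broadcast_to(z,len(v)); return o+v*((z-o[2])/v[:,2])[:,None]
E
python3 - <<'E'
from h import *
for n in("top","side"):
    d=shot(n,f"pics/{n}0.png"); c=cam(f"pics/{n}0.npz"); print(n,d["K"],d["k1"],ray(c,[[320,200]]))
print(get_state())
E
```

```text
pics
top [[440.91451908   0.         316.10075422]
 [  0.         440.91451908 197.0116497 ]
 [  0.           0.           1.        ]] -0.125547576415806 (array([ 0.45544792, -0.06970791,  1.25965208]), array([[ 0.07814189, -0.0043664 , -0.99699495]]))
side [[418.37512811   0.         322.90486827]
 [  0.         418.37512811 200.36464447]
 [  0.           0.           1.        ]] 0.03143023314442174 (array([ 0.2751429 , -0.80286261,  0.64399846]), array([[ 0.28301176,  0.75439504, -0.59231869]]))
{'clock': 0.1, 'qpos': array([ 1.18496270e+00,  2.76543283e-01,  1.50598849e+00, -1.29208103e-05,
        1.36070133e+00, -1.20977235e-01]), 'qd': array([ 0.00100756, -0.00068347, -0.00356727, -0.00129663, -0.00177796,
       -0.00030625]), 'effort': array([ 2.06086361e-04, -4.17697978e+01, -2.46405530e+01, -1.50120322e-04,
        5.61214300e-03, -1.09814681e-05]), 'position': array([0.1503404 , 0.55452033, 0.23052683]), 'ee_rot': array([-1.99516368e-04,  1.32040078e-01,  9.91244039e-01, -7.95613307e-04]), 'contact_force': array([-0.4587844 , -0.49972869, -0.12653109]), 'moment': array([-0.04127177,  0.05409801, -0.04847111]), 'gripper_force': 0.0, 'width': 0.08576710240778719}
```

View pics/top0.png

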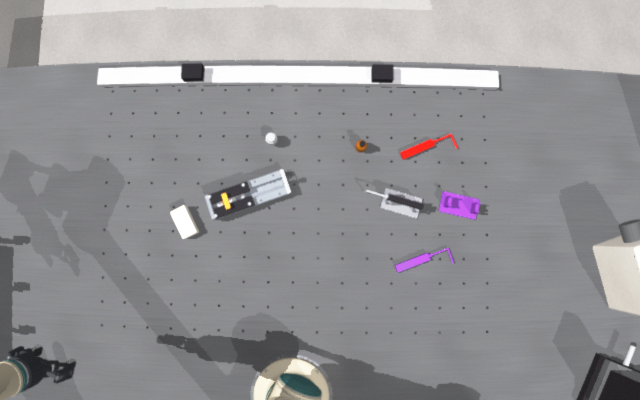

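View pics/side0.png

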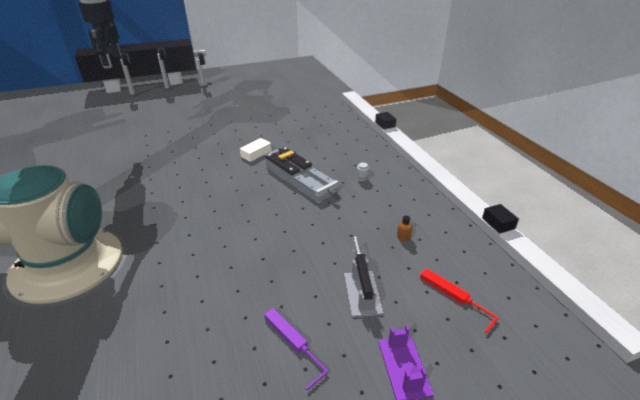

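Could be taken for the pick: black (405,202), red (430,148) and purple (425,261). For the rest: grey (403,204) and purple (460,206). I choose the black pick in the grey rest. The housing is at (248,195). I'll check this in a close crop.

Run:
```python
import cv2,numpy as np
p=cv2.imread('pics/top0.png')
a=cv2.resize(p[165:225,195:300],None,fx=7,fy=7,interpolation=cv2.INTER_CUBIC)[:, :735]
b=cv2.resize(p[182:222,358:463][:25+15],None,fx=7,fy=7,interpolation=cv2.INTER_CUBIC)[:180]
cv2.imwrite('pics/c1.png',np.vstack([a,b])[:600])
s=cv2.imread('pics/side0.png')
cv2.imwrite('pics/c2.png',np.vstack([cv2.resize(s[140:205,260:345],None,fx=4.6,fy=4.6,interpolation=cv2.INTER_CUBIC),cv2.resize(s[235:320,325:410],None,fx=4.6,fy=4.6,interpolation=cv2.INTER_CUBIC)])[:700])
c=cv2.imread('pics/c2.png');print(c.shape)
x=cv2.resize(s[140:205,260:345],(391*1,299));y=0
cv2.imwrite('pics/c2.png',np.hstack([cv2.resize(s[140:205,260:345],None,fx=4.7,fy=4.7,interpolation=cv2.INTER_CUBIC)[:305],cv2.resize(s[235:320,325:410],None,fx=4.7,fy=4.7,interpolation=cv2.INTER_CUBIC)[:305]]))
```

```text
(690, 391, 3)
```

View pics/c1.png

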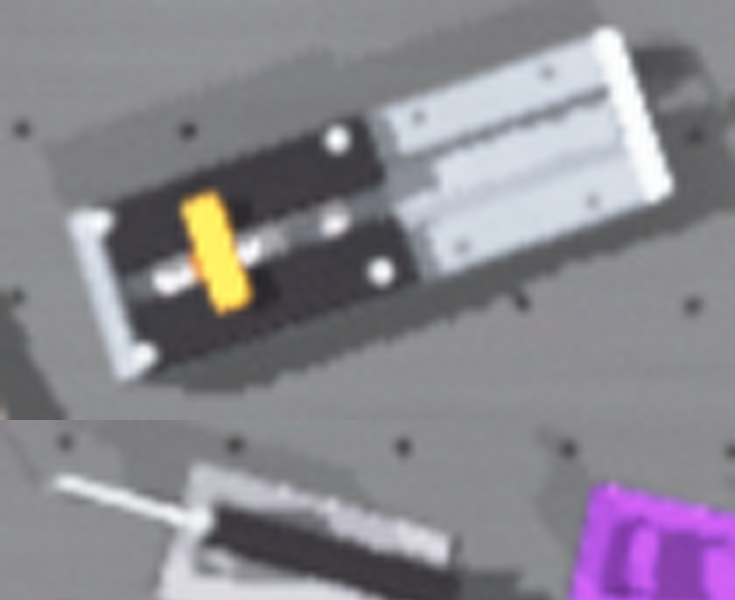

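View pics/c2.png

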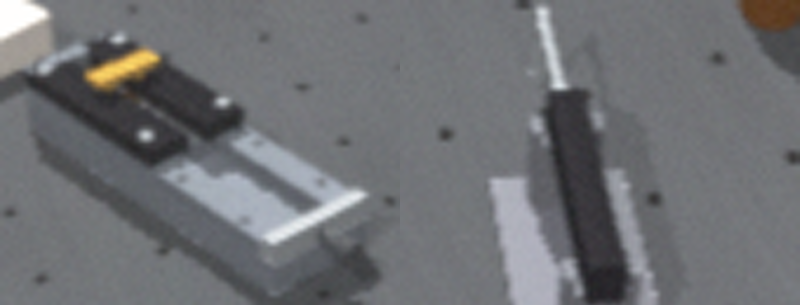

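The top picture shows the black pick in the grey rest, with its rod end at about (366,191) pointing left. The slide shows in the roof slot from about (217,205) to (244,196), its eye dark at about (237,197) and front bar at (243,196). The stop is the white bar at about (285,181). Next I fit the poses.

```bash
cat > fit.py <<'E'
from h import *
from scipy.optimize import least_squares
T=cam('pics/top0.npz');S=cam('pics/side0.npz')
cr=lambda x,y:((x+.5)/7-.5+195,(y+.5)/7-.5+165)
sg=lambda x,y:((x+.5)/4.7-.5+260,(y+.5)/4.7-.5+140)
sp=lambda x,y:((x-400+.5)/4.7-.5+325,(y+.5)/4.7-.5+235)
def W(q,P):
    c,s=np.cos(q[2]),np.sin(q[2]);P=np.atleast_2d(np.array(P,float))
    return np.c_[q[0]+c*P[:,0]-s*P[:,1],q[1]+s*P[:,0]+c*P[:,1],P[:,2]]
def fit(obs,q0):
    def f(q): return np.concatenate([(proj(c,W(q,np.array(P)/1000))[0]-uv) for c,P,uv in obs])
    r=least_squares(f,q0,loss='soft_l1');return r.x,f(r.x).reshape(-1,2)
G=[(T,(-107,-35,36),cr(622,28)),(T,(-107,35,36),cr(675,187)),(T,(0,-35,44),cr(370,112)),(T,(0,35,44),cr(420,285)),(T,(70,0,56),cr(217,252)),
(S,(-107,-35,36),sg(370,194)),(S,(-107,35,36),sg(272,244)),(S,(0,35,44),sg(155,157)),(S,(0,-35,44),sg(242,108)),(S,(70,0,56),sg(124,69))]
if __name__=='__main__':
    q,r=fit(G,[.55,.12,1.9]);print('gate',q.round(4),'\n',r.round(1).tolist())
    p=T['p'];g=p[190:216,378:430].astype(int).max(2);m=np.zeros((400,640),np.uint8);m[190:216,378:430]=(g<75)
    n,l,st,_=cv2.connectedComponentsWithStats(m);i=1+st[1:,4].argmax();ys,xs=np.where(l==i)
    print('handle px',cv2.minAreaRect(np.c_[xs,ys].astype(np.float32)),st[i])
    tip=atz(T,[[366.3,190.7]],.053);print('rod end',tip)
    P=cam('pics/top0.npz')['p'];big=cv2.resize(P[180:222,362:428],None,fx=8,fy=8,interpolation=cv2.INTER_CUBIC)
    cv2.imwrite('pics/c3.png',big)
E
python3 fit.py
```

```text
gate [0.569  0.118  1.9244] 
 [[-0.4, -0.1], [0.2, 0.5], [-0.9, 0.3], [0.1, -0.8], [0.5, 0.1], [-0.0, 0.7], [0.5, 0.4], [-0.9, -0.9], [0.6, 0.4], [-0.1, -0.4]]
handle px ((405.7240905761719, 201.76385498046875), (35.52171325683594, 5.532071113586426), 16.927513122558594) [388 195  36  15 185]
rod end [[ 0.57721434 -0.20218739  0.053     ]]
```

View pics/c3.png

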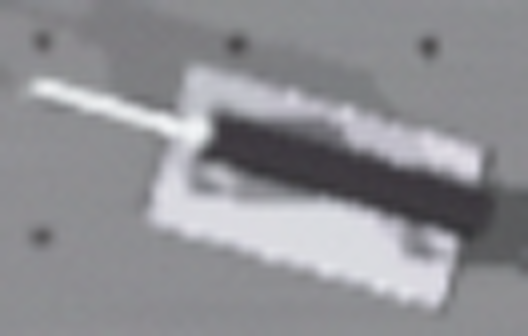

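```bash
cat > f2.py <<'E'
from fit import *
c8=lambda x,y:((x+.5)/8-.5+362,(y+.5)/8-.5+180)
Pk=[(T,(50,-8,64),c8(224,117)),(T,(50,8,64),c8(210,155)),(T,(-50,-8,64),c8(490,193)),(T,(-50,8,64),c8(480,233)),(T,(112,0,53),c8(30,85)),
(S,(50,8,64),sp(548,92)),(S,(50,-8,64),sp(588,90)),(S,(-50,8,64),sp(582,270)),(S,(-50,-8,64),sp(625,262)),(S,(110,0,55.5),sp(541,8))]
R=[(T,(55,-30,6),c8(190,65)),(T,(-55,-30,6),c8(490,150)),(T,(-55,30,6),c8(440,308)),(T,(55,30,6),c8(152,222)),(S,(55,30,6),sp(490,180)),]
qp,r=fit(Pk,[.55,-.31,1.3]);print('pick',qp.round(4),r.round(1).tolist())
qr,r=fit(R,[.55,-.31,1.3]);print('rest',qr.round(4),r.round(1).tolist())
qg,_=fit(G,[.55,.12,1.9])
# slide front edge & eye in slot at z=.028
gx=lambda uv:(lambda d:[d@[np.cos(qg[2]),np.sin(qg[2])],d@[-np.sin(qg[2]),np.cos(qg[2])]])(atz(T,[uv],.028)[0,:2]-qg[:2])
for n,c in dict(front=(348,212),barback=(319,222),eyeback=(270,240),rear=(155,282)).items(): print(n,np.round(gx(cr(*c)),4))
# profile along slot centre
xs=np.arange(-.01,.115,.002);P=W(qg,np.c_[xs,0*xs,0*xs+.028]);uv=proj(T,P).astype(np.float32)
v=cv2.remap(T['p'],uv[:,0].copy(),uv[:,1].copy(),cv2.INTER_LINEAR).reshape(-1,3)
print([(int(round(x*1000)),int(a.mean())) for x,a in zip(xs,v)])
E
python3 f2.py
```

```text
pick [ 0.5479 -0.3083  1.2874] [[-0.8, -0.8], [-0.7, -0.0], [0.8, 0.3], [0.4, 0.9], [0.5, -0.2], [-0.5, -0.7], [-1.1, -0.8], [0.6, -0.1], [0.3, 1.0], [0.3, 0.2]]
rest [ 0.5485 -0.3083  1.2963] [[0.5, -0.3], [-0.4, -0.1], [0.4, 0.2], [-0.4, 0.1], [-0.2, -0.0]]
front [ 0.0207 -0.0022]
barback [ 0.0331 -0.0023]
eyeback [ 0.0542 -0.0021]
rear [ 0.1037 -0.0017]
[(-10, 179), (-8, 172), (-6, 172), (-4, 170), (-2, 162), (0, 156), (2, 146), (4, 131), (6, 122), (8, 117), (10, 114), (12, 112), (14, 114), (16, 115), (18, 117), (20, 131), (22, 172), (24, 204), (26, 220), (28, 226), (30, 211), (32, 188), (34, 142), (36, 126), (38, 118), (40, 116), (42, 114), (44, 113), (46, 118), (48, 134), (50, 151), (52, 157), (54, 161), (56, 169), (58, 181), (60, 211), (62, 235), (64, 241), (66, 238), (68, 219), (70, 199), (72, 198), (74, 197), (76, 198), (78, 199), (80, 199), (82, 197), (84, 181), (86, 174), (88, 200), (90, 225), (92, 239), (94, 231), (96, 235), (98, 242), (100, 244), (102, 218), (104, 176), (106, 131), (108, 117), (110, 111), (112, 106), (114, 101)]
```

The pick's yaw is 1.287, the rest's 1.296 and the gate's 1.924. I approach above the pick with a turn of about -1.59 about z.

Emit:
send_rows:
  increments:
    - {"gripper": -1, "linear": [0.02, -0.044, 0], "delta_rot": [0, 0, -0.14]}
    - {"gripper": -1, "linear": [0.04, -0.088, 0], "delta_rot": [0, 0, -0.28]}
    - {"gripper": -1, "linear": [0.06, -0.132, 0], "delta_rot": [0, 0, -0.42]}
    - {"gripper": -1, "linear": [0.08, -0.176, 0], "delta_rot": [0, 0, -0.56]}
    - {"gripper": -1, "linear": [0.1, -0.22, 0], "delta_rot": [0, 0, -0.7]}
    - {"gripper": -1, "linear": [0.12, -0.264, 0], "delta_rot": [0, 0, -0.84]}
    - {"gripper": -1, "linear": [0.14, -0.308, 0], "delta_rot": [0, 0, -0.98]}
    - {"gripper": -1, "linear": [0.16, -0.352, 0], "delta_rot": [0, 0, -1.12]}
  newtons: 40

```text
clock: 0.9
position: [0.3106, 0.2012, 0.2312]
ee_rot: [0.0, 0.64, 0.768, 0.0]
contact_force: [1.4, 0.4, -0.3]
width: 0.0855
gripper_force: 0.0
```

Emit:
send_rows:
  increments:
    - {"gripper": -1, "linear": [0.02, -0.044, 0], "delta_rot": [0, 0, -0.14]}
    - {"gripper": -1, "linear": [0.04, -0.088, 0], "delta_rot": [0, 0, -0.28]}
    - {"gripper": -1, "linear": [0.06, -0.132, 0], "delta_rot": [0, 0, -0.42]}
    - {"gripper": -1, "linear": [0.08, -0.176, 0], "delta_rot": [0, 0, -0.47]}
    - {"gripper": -1, "linear": [0.1, -0.22, 0], "delta_rot": [0, 0, -0.47]}
    - {"gripper": -1, "linear": [0.12, -0.264, 0], "delta_rot": [0, 0, -0.47]}
    - {"gripper": -1, "linear": [0.14, -0.308, 0], "delta_rot": [0, 0, -0.47]}
    - {"gripper": -1, "linear": [0.16, -0.352, 0], "delta_rot": [0, 0, -0.47]}

```text
clock: 1.7
position: [0.4707, -0.151, 0.231]
ee_rot: [-0.0, 0.8, 0.6, 0.0]
contact_force: [1.2, 0.4, 0.3]
width: 0.0853
gripper_force: 0.0
```

Emit:
send_rows:
  increments:
    - {"gripper": -0.7, "linear": [0.02, -0.04, 0], "delta_rot": [0, 0, 0]}
    - {"gripper": -0.7, "linear": [0.04, -0.08, 0], "delta_rot": [0, 0, 0]}
    - {"gripper": -0.7, "linear": [0.06, -0.12, -0.02], "delta_rot": [0, 0, 0]}
    - {"gripper": -0.7, "linear": [0.0775, -0.1575, -0.05], "delta_rot": [0, 0, 0]}
    - {"gripper": -0.7, "linear": [0.0775, -0.1575, -0.09], "delta_rot": [0, 0, 0]}
    - {"gripper": -0.7, "linear": [0.0775, -0.1575, -0.1], "delta_rot": [0, 0, 0]}

```text
clock: 2.3
position: [0.5451, -0.3056, 0.1258]
ee_rot: [-0.005, 0.801, 0.599, -0.002]
contact_force: [-0.5, 0.1, -0.4]
width: 0.0728
gripper_force: 0.0
```

Run:
```python
from h import *
a=shot('top','pics/t1.png');b=shot('side','pics/s1.png')
p=cv2.imread('pics/t1.png')[165:245,345:455];q=cv2.imread('pics/s1.png')[150:310,300:460]
cv2.imwrite('pics/c4.png',np.hstack([cv2.resize(p,(440,320),interpolation=cv2.INTER_CUBIC),cv2.resize(q,(320,320),interpolation=cv2.INTER_CUBIC)]))
print(get_state()['position'])
```

```text
[ 0.54632935 -0.30510869  0.12905482]
```

View pics/c4.png

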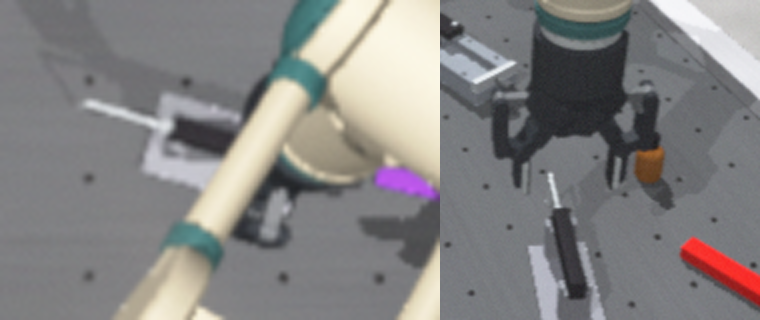

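The gripper straddles the handle at about its middle in both views (side crop, handle at (570,250), fingers at (520,170) and (615,170)). I descend and grip.

Emit:
send_rows:
  increments:
    - {"gripper": -0.7, "linear": [0, 0, -0.03], "delta_rot": [0, 0, 0]}
    - {"gripper": -0.7, "linear": [0, 0, -0.06], "delta_rot": [0, 0, 0]}
    - {"gripper": -0.7, "linear": [0, 0, -0.085], "delta_rot": [0, 0, 0]}
    - {"gripper": -0.7, "linear": [0, 0, -0.096], "delta_rot": [0, 0, 0]}
    - {"gripper": -0.7, "linear": [0, 0, -0.096], "delta_rot": [0, 0, 0]}
    - {"gripper": 0.3, "linear": [0, 0, -0.096], "delta_rot": [0, 0, 0]}
    - {"gripper": 0.8, "linear": [0, 0, -0.096], "delta_rot": [0, 0, 0]}
    - {"gripper": 1, "linear": [0, 0, -0.096], "delta_rot": [0, 0, 0]}

```text
clock: 3.2
position: [0.5488, -0.307, 0.0369]
ee_rot: [0.001, 0.8, 0.6, 0.0]
contact_force: [0.0, -0.3, -0.6]
width: 0.0294
gripper_force: 0.0
```

Emit:
send_rows:
  increments:
    - {"gripper": 1, "linear": [0, 0, 0], "delta_rot": [0, 0, 0]}
    - {"gripper": 1, "linear": [0, 0, 0], "delta_rot": [0, 0, 0]}
    - {"gripper": 1, "linear": [0, 0, 0], "delta_rot": [0, 0, 0]}
    - {"gripper": 1, "linear": [0, 0, 0], "delta_rot": [0, 0, 0]}
    - {"gripper": 1, "linear": [0, 0, 0], "delta_rot": [0, 0, 0]}
  newtons: 60

```text
clock: 3.7
position: [0.5486, -0.307, 0.0365]
ee_rot: [0.001, 0.8, 0.6, 0.0]
contact_force: [0.0, 1.3, 5.9]
width: 0.0149
gripper_force: 59.1
```

Emit:
send_rows:
  increments:
    - {"gripper": 1, "linear": [0, 0, 0.01], "delta_rot": [0, 0, 0]}
    - {"gripper": 1, "linear": [0, 0, 0.03], "delta_rot": [0, 0, 0]}
    - {"gripper": 1, "linear": [0, 0, 0.06], "delta_rot": [0, 0, 0]}
    - {"gripper": 1, "linear": [0, 0, 0.09], "delta_rot": [0, 0, 0]}
    - {"gripper": 1, "linear": [0, 0, 0.11], "delta_rot": [0, 0, 0]}
    - {"gripper": 1, "linear": [0, 0, 0.12], "delta_rot": [0, 0, 0]}
    - {"gripper": 1, "linear": [0, 0, 0.12], "delta_rot": [0, 0, 0]}

```text
clock: 4.4
position: [0.5486, -0.3069, 0.1568]
ee_rot: [0.001, 0.8, 0.6, 0.0]
contact_force: [-0.1, -0.7, -1.1]
width: 0.0153
gripper_force: 58.5
```

```bash
cat > f3.py <<'E'
from fit import *
import json
qp=np.array([.5479,-.3083,1.2874]); qg,_=fit(G,[.55,.12,1.9])
g0=np.array([.5486,-.307]);r0=.6435 # grasp tcp, phi ; yaw of tool y=-.284
ox=W([0,0,-qp[2]],[[*(qp[:2]-g0),0]])[0,:2] # pick origin rel tcp in pick frame
def tcp_for(gx,gy,yaw=None): # hook at gate (gx,gy)
    yaw=qg[2] if yaw is None else yaw
    t=W(qg,[[gx,gy,0]])[0,:2]; d=np.array([.110,0])+ox
    return t-W([0,0,yaw],[[*d,0]])[0,:2]
if __name__=='__main__':
    print(ox,tcp_for(.04,0),tcp_for(-.073,0),'dyaw',qg[2]-qp[2])
    s=get_state();print(s['position'],s['ee_rot'],s['contact_force'],s['width'])
E
python3 f3.py
```

```text
[-0.00144388  0.00030857] [0.59305655 0.05379926] [ 0.63219126 -0.05220769] dyaw 0.6370469401373702
[ 0.54857254 -0.30692841  0.15682881] [1.37211822e-03 8.00065918e-01 5.99910367e-01 4.41540602e-04] [-0.07674302 -0.65331933 -1.14284263] 0.015309902903579576
```

Emit:
send_rows:
  increments:
    - {"gripper": 1, "linear": [0.006, 0.04, 0], "delta_rot": [0, 0, 0.1]}
    - {"gripper": 1, "linear": [0.011, 0.088, 0], "delta_rot": [0, 0, 0.2]}
    - {"gripper": 1, "linear": [0.017, 0.136, 0], "delta_rot": [0, 0, 0.3]}
    - {"gripper": 1, "linear": [0.023, 0.184, 0], "delta_rot": [0, 0, 0.4]}
    - {"gripper": 1, "linear": [0.028, 0.23, 0], "delta_rot": [0, 0, 0.5]}
    - {"gripper": 1, "linear": [0.034, 0.276, 0], "delta_rot": [0, 0, 0.6]}
    - {"gripper": 1, "linear": [0.04, 0.322, 0], "delta_rot": [0, 0, 0.637]}
    - {"gripper": 1, "linear": [0.0445, 0.36, 0], "delta_rot": [0, 0, 0.637]}

```text
clock: 5.2
position: [0.5913, 0.056, 0.1535]
ee_rot: [-0.001, 0.571, 0.821, -0.001]
contact_force: [0.7, -0.3, -0.9]
width: 0.015
gripper_force: 58.5
```

Emit:
send_rows:
  increments:
    - {"gripper": 1, "linear": [0, 0, -0.02], "delta_rot": [0, 0, 0]}
    - {"gripper": 1, "linear": [0, 0, -0.04], "delta_rot": [0, 0, 0]}
    - {"gripper": 1, "linear": [0, 0, -0.055], "delta_rot": [0, 0, 0]}
    - {"gripper": 1, "linear": [0, 0, -0.06], "delta_rot": [0, 0, 0]}
    - {"gripper": 1, "linear": [0, 0, -0.06], "delta_rot": [0, 0, 0]}
    - {"gripper": 1, "linear": [0, 0, -0.06], "delta_rot": [0, 0, 0]}

```text
clock: 5.8
position: [0.5927, 0.0533, 0.0954]
ee_rot: [0.0, 0.572, 0.82, 0.0]
contact_force: [0.2, -0.1, 0.7]
width: 0.0152
gripper_force: 58.6
```

Run:
```python
from h import *
a=shot('top','pics/t2.png');b=shot('side','pics/s2.png')
p=cv2.imread('pics/t2.png')[165:225,195:300];q=cv2.imread('pics/s2.png')[125:200,250:350]
cv2.imwrite('pics/c5.png',np.vstack([cv2.resize(q,(400,300),interpolation=cv2.INTER_CUBIC),cv2.resize(p,(525,300),interpolation=cv2.INTER_CUBIC)[:,:400]]))
s=get_state();print(s['position'],s['ee_rot'])
```

```text
[0.59312731 0.05329567 0.09607412] [6.69350967e-04 5.72086725e-01 8.20192740e-01 4.47969014e-04]
```

View pics/c5.png

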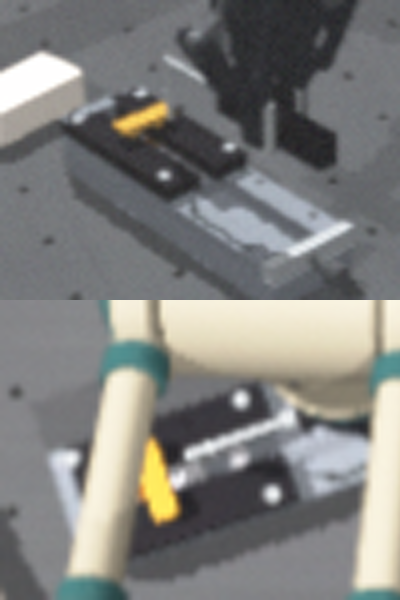

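Run:
```python
from f3 import *
S2=cam('pics/s2.npz');T2=cam('pics/t2.npz')
s=get_state();z=s['position'][2]
top=.0165+z;h=W(qg,[[.04,0,0]])[0,:2]
h=h+s['position'][:2]-tcp_for(.04,0);print('expected hook xy',h,'z',top,top-.045)
for n,C,I in(('S',S2,S),('T',T2,T)):
    print(n,proj(C,[[*h,top],[*h,top-.045]]).round(1).tolist(),'rod',proj(C,W(qg,[[-.02,0,0]])+[0,0,top]).round(1).tolist())
D=np.abs(S2['p'].astype(int)-S['p']).max(2)[128:158,282:312]
for r,row in zip(range(128,158),D): print(r,' '.join(f'{v:3d}' for v in row))
```

```text
expected hook xy [0.55524215 0.15502689] z 0.11257411643658265 0.06757411643658265
S [[291.6, 139.7], [292.4, 154.4]] rod [[305.9, 147.9]]
T [[232.5, 195.2], [235.7, 196.7]] rod [[253.8, 187.6]]
128  10  13   8  13  10  11  15   4  12   7   2   2   4   4   2   3   2   1   6  16  15   8  23  45  63  64  69  64  71  69
129   8  14  12  13   9  13   9   4   3   6   3   7   7   3   6   2   4   5  11  22  23   5  18  37  64  68  67  65  65  70
130  10  14  11   9   8   1   0   1   5   4   5   3   3   6   3   2   6   6   4   5   7  11  31  45  58  66  69  74  65  68
131  11  13   4   1   5   7   1   1   6   4   2   5   4   3   9  12   7   8   2   2  12  30  42  42  52  65  67  72  70  68
132   4   2   6   0   3   4   1   2   3   5   2   1  17  30  34  17   9  15   6   9  29  39  37  34  48  66  68  65  69  71
133   5   8   6   4   7   9   0   5   3   1   4   5  29  52  36  12  30  27   6  33  40  41  41  35  30  48  70  71  67  68
134   2   5   1   2   4   1   2   3   5   9   2  11  40  53  32  11   5   6  24  43  49  44  45  33  28  43  64  65  67  69
135   4   1   5   4   5   5   2   7  
[... 2114 characters left out ...]
  96  89  15   2   4   1   4   4   1   2   8  12  41  70  79  79  81  73  76  74
153   4   6   5   7   3   5   7   3   3  27  45  27   3   3   7   3   4   4   5   4   1   1  19  38  63  75  79  78  76  74
154   5   6   3   7   3   4   3   5   3  19  40  29   4   7   5   6   2   2   3   5   4   1   4   5  21  48  63  74  72  67
155   6   6   6   6   8   4   2   3   3   2   9   4   2   8   5   2   2   1   2   5   1   3   3   6   3  15  34  51  67  75
156   5   5   6   6   5   3   4   4   1   4   2   2   6   4   5   2   4   5   1   3   1   1   9   3   3   6   3  24  51  68
157   6   2   4   2   2   4   2   3   3   7   3   4   1   7   2   5   1   7   5   2   3   5   4   2   3   4   0   9  44  68
```

Run:
```python
from f3 import *
ys=np.arange(-.016,.0165,.001)
for C,n in((T,'T'),(S,'S')):
  for x in(.004,.012,.027,.065,.09,.098):
    P=W(qg,np.c_[0*ys+x,ys,0*ys+.044 if x<.015 else 0*ys+.036]);uv=proj(C,P).astype(np.float32)
    v=cv2.remap(C['p'],uv[:,0].copy(),uv[:,1].copy(),cv2.INTER_CUBIC).reshape(-1,3).mean(1)
    w=np.clip(v-np.percentile(v,30)-20,0,None)
    print(n,x,'centroid mm',round((w*ys).sum()/w.sum()*1000,1),v[::2].astype(int).tolist())
T2=cam('pics/t2.npz');z=.1125
for x in(.0,.01,.02,.03):
    P=W(qg,np.c_[0*ys+x,ys,0*ys+z]);uv=proj(T2,P).astype(np.float32)
    v=cv2.remap(T2['p'],uv[:,0].copy(),uv[:,1].copy(),cv2.INTER_CUBIC).reshape(-1,3).mean(1)
    w=np.clip(v-np.percentile(v,40)-50,0,None);print('rod',x,round((w*ys).sum()/w.sum()*1000,1),v[::2].astype(int).tolist())
xs=np.arange(-.0,.125,.001)
for x0 in (0,):
  for y in (-.025,.025):
    P=W(qg,np.c_[xs-.02,0*xs+y,0*xs+.044]);uv=proj(T,P).astype(np.float32)
    v=cv2.remap(T['p'],uv[:,0].copy(),uv[:,1].copy(),cv2.INTER_CUBIC).reshape(-1,3).mean(1);print(y,v[5:35].astype(int).tolist(),'from x=-15mm')
```

```text
T 0.004 centroid mm 0.9 [67, 64, 61, 60, 68, 89, 108, 119, 119, 121, 119, 107, 84, 71, 67, 62, 63]
T 0.012 centroid mm 0.0 [62, 63, 64, 61, 67, 85, 104, 117, 118, 117, 105, 86, 70, 63, 62, 62, 61]
T 0.027 centroid mm 0.4 [64, 63, 64, 64, 95, 138, 159, 193, 226, 239, 207, 142, 88, 62, 62, 63, 62]
T 0.065 centroid mm 0.0 [72, 70, 69, 80, 105, 137, 178, 220, 245, 236, 209, 137, 75, 66, 61, 64, 60]
T 0.09 centroid mm -0.2 [64, 64, 61, 75, 110, 146, 176, 208, 239, 240, 205, 128, 74, 66, 63, 64, 64]
T 0.098 centroid mm 0.3 [65, 63, 60, 69, 99, 136, 181, 222, 249, 247, 225, 152, 81, 68, 63, 63, 64]
S 0.004 centroid mm 5.5 [54, 56, 56, 55, 53, 48, 44, 45, 53, 63, 76, 80, 72, 61, 57, 61, 57]
S 0.012 centroid mm 5.6 [60, 62, 59, 54, 52, 47, 43, 44, 49, 63, 76, 79, 73, 64, 57, 56, 58]
S 0.027 centroid mm 14.0 [55, 49, 45, 45, 52, 63, 75, 83, 76, 62, 56, 61, 62, 69, 94, 141, 181]
S 0.065 centroid mm nan [53, 50, 46, 45, 51, 59, 61, 61, 63, 63, 61, 60, 61, 58, 55, 55, 57]
S 0.09 centroid mm -5.9 [117, 120, 112, 111, 117, 122, 116, 116, 119, 120, 108, 92, 77, 64, 59, 61, 59]
S 0.098 centroid mm -7.2 [185, 182, 179, 180, 183, 182, 180, 176, 169, 149, 121, 92, 73, 64, 63, 63, 62]
rod 0.0 0.7 [102, 74, 60, 57, 57, 63, 96, 163, 211, 202, 142, 103, 110, 110, 106, 99, 90]
rod 0.01 0.4 [110, 85, 63, 59, 55, 65, 96, 171, 219, 196, 136, 113, 123, 136, 139, 113, 74]
rod 0.02 2.2 [58, 59, 60, 61, 58, 63, 110, 188, 225, 200, 141, 128, 139, 164, 186, 177, 126]
rod 0.03 0.4 [60, 61, 60, 59, 59, 67, 123, 203, 236, 219, 163, 117, 111, 109, 106, 97, 80]
-0.025 [214, 216, 216, 214, 209, 198, 179, 165, 152, 143, 141, 140, 136, 131, 120, 102, 88, 76, 67, 63, 63, 63, 64, 77, 101, 123, 147, 167, 176, 180] from x=-15mm
0.025 [216, 217, 219, 222, 220, 210, 194, 178, 160, 151, 145, 138, 136, 129, 114, 97, 82, 70, 66, 65, 64, 63, 69, 95, 129, 171, 210, 230, 235, 235] from x=-15mm<stdin>:8: RuntimeWarning: invalid value encountered in scalar divide
```

The side difference shows the hook tip at (292,154), where expected, and the rod lies centred over the slot. I lower it into the eye gently.

Emit:
send_rows:
  increments:
    - {"gripper": 1, "linear": [0, 0, -0.01], "delta_rot": [0, 0, 0]}
    - {"gripper": 1, "linear": [0, 0, -0.02], "delta_rot": [0, 0, 0]}
    - {"gripper": 1, "linear": [0, 0, -0.03], "delta_rot": [0, 0, 0]}
    - {"gripper": 1, "linear": [0, 0, -0.035], "delta_rot": [0, 0, 0]}
    - {"gripper": 1, "linear": [0, 0, -0.037], "delta_rot": [0, 0, 0]}
    - {"gripper": 1, "linear": [0, 0, -0.037], "delta_rot": [0, 0, 0]}

```text
clock: 6.5
position: [0.5923, 0.0535, 0.0578]
ee_rot: [-0.0, 0.572, 0.82, -0.0]
contact_force: [-0.1, 0.6, -0.9]
width: 0.0151
gripper_force: 58.6
```

Emit:
send_rows:
  increments:
    - {"gripper": 1, "linear": [0, 0, -0.002], "delta_rot": [0, 0, 0]}
    - {"gripper": 1, "linear": [0, 0, -0.004], "delta_rot": [0, 0, 0]}
    - {"gripper": 1, "linear": [0, 0, -0.006], "delta_rot": [0, 0, 0]}
    - {"gripper": 1, "linear": [0, 0, -0.008], "delta_rot": [0, 0, 0]}
    - {"gripper": 1, "linear": [0, 0, -0.008], "delta_rot": [0, 0, 0]}
    - {"gripper": 1, "linear": [0, 0, -0.008], "delta_rot": [0, 0, 0]}

```text
clock: 7.1
position: [0.5925, 0.0535, 0.0503]
ee_rot: [0.0, 0.572, 0.82, 0.0]
contact_force: [-0.4, 0.0, -0.3]
width: 0.0148
gripper_force: 58.6
```

Emit:
send_rows:
  increments:
    - {"gripper": 1, "linear": [0.001, -0.0028, 0], "delta_rot": [0, 0, 0]}
    - {"gripper": 1, "linear": [0.0021, -0.0056, 0], "delta_rot": [0, 0, 0]}
    - {"gripper": 1, "linear": [0.0031, -0.0084, 0], "delta_rot": [0, 0, 0]}
    - {"gripper": 1, "linear": [0.0042, -0.0113, 0], "delta_rot": [0, 0, 0]}
    - {"gripper": 1, "linear": [0.0052, -0.0141, 0], "delta_rot": [0, 0, 0]}
    - {"gripper": 1, "linear": [0.0062, -0.0169, 0], "delta_rot": [0, 0, 0]}
    - {"gripper": 1, "linear": [0.0073, -0.0197, 0], "delta_rot": [0, 0, 0]}
    - {"gripper": 1, "linear": [0.0083, -0.0225, 0], "delta_rot": [0, 0, 0]}

```text
clock: 7.9
position: [0.6007, 0.0309, 0.0502]
ee_rot: [-0.0, 0.572, 0.82, -0.0]
contact_force: [-1.9, 4.2, -1.7]
width: 0.0154
gripper_force: 58.5
```

A drag of 4.6 N means it is hooked. I keep pulling.

Emit:
send_rows:
  increments:
    - {"gripper": 1, "linear": [0.001, -0.0028, 0], "delta_rot": [0, 0, 0]}
    - {"gripper": 1, "linear": [0.0021, -0.0056, 0], "delta_rot": [0, 0, 0]}
    - {"gripper": 1, "linear": [0.0031, -0.0084, 0], "delta_rot": [0, 0, 0]}
    - {"gripper": 1, "linear": [0.0042, -0.0113, 0], "delta_rot": [0, 0, 0]}
    - {"gripper": 1, "linear": [0.0052, -0.0141, 0], "delta_rot": [0, 0, 0]}
    - {"gripper": 1, "linear": [0.0062, -0.0169, 0], "delta_rot": [0, 0, 0]}
    - {"gripper": 1, "linear": [0.0073, -0.0197, 0], "delta_rot": [0, 0, 0]}
    - {"gripper": 1, "linear": [0.0083, -0.0225, 0], "delta_rot": [0, 0, 0]}

```text
clock: 8.7
position: [0.6097, 0.0076, 0.0506]
ee_rot: [0.001, 0.572, 0.82, -0.0]
contact_force: [-0.4, 0.3, -1.1]
width: 0.0151
gripper_force: 58.5
```

Emit:
send_rows:
  increments:
    - {"gripper": 1, "linear": [0.001, -0.0028, 0], "delta_rot": [0, 0, 0]}
    - {"gripper": 1, "linear": [0.0021, -0.0056, 0], "delta_rot": [0, 0, 0]}
    - {"gripper": 1, "linear": [0.0031, -0.0084, 0], "delta_rot": [0, 0, 0]}
    - {"gripper": 1, "linear": [0.0042, -0.0113, 0], "delta_rot": [0, 0, 0]}
    - {"gripper": 1, "linear": [0.0052, -0.0141, 0], "delta_rot": [0, 0, 0]}
    - {"gripper": 1, "linear": [0.0062, -0.0169, 0], "delta_rot": [0, 0, 0]}
    - {"gripper": 1, "linear": [0.0073, -0.0197, 0], "delta_rot": [0, 0, 0]}
    - {"gripper": 1, "linear": [0.0083, -0.0225, 0], "delta_rot": [0, 0, 0]}

```text
clock: 9.5
position: [0.6175, -0.0142, 0.0503]
ee_rot: [0.0, 0.572, 0.82, 0.0]
contact_force: [0.3, 0.7, -1.3]
width: 0.0147
gripper_force: 58.5
```

Run:
```python
from f3 import *
T3=shot('top','pics/t3.png');shot('side','pics/s3.png');s=get_state();p=s['position'][:2]
d=(p-tcp_for(0,0));print('hook gate x',d@[np.cos(qg[2]),np.sin(qg[2])],'y',d@[-np.sin(qg[2]),np.cos(qg[2])],s['contact_force'],s['position'])
p=cv2.imread('pics/t3.png')[160:225,195:305];q=cv2.imread('pics/s3.png')[125:215,250:360]
cv2.imwrite('pics/c6.png',np.hstack([cv2.resize(p,None,fx=3.6,fy=3.6,interpolation=cv2.INTER_CUBIC)[:234],cv2.resize(q,None,fx=3.6,fy=3.6,interpolation=cv2.INTER_CUBIC)[:234]]))
```

```text
hook gate x -0.03265726104421103 y 0.0005881483046449452 [ 0.46203309  0.19926767 -1.68162278] [ 0.61766782 -0.01456527  0.05032768]
```

View pics/c6.png

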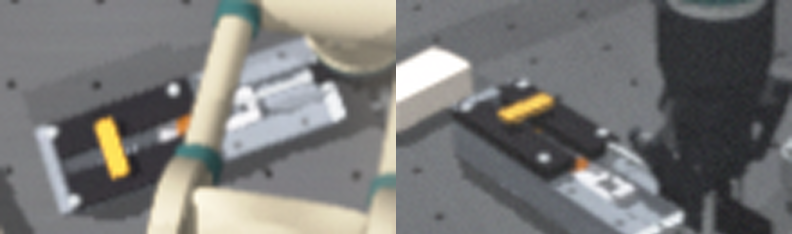

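The slide is out on the deck, its eye at side crop (610,183). Next, 36 mm more, then fine steps.

Emit:
send_rows:
  increments:
    - {"gripper": 1, "linear": [0.001, -0.0028, 0], "delta_rot": [0, 0, 0]}
    - {"gripper": 1, "linear": [0.0021, -0.0056, 0], "delta_rot": [0, 0, 0]}
    - {"gripper": 1, "linear": [0.0031, -0.0084, 0], "delta_rot": [0, 0, 0]}
    - {"gripper": 1, "linear": [0.0042, -0.0113, 0], "delta_rot": [0, 0, 0]}
    - {"gripper": 1, "linear": [0.0052, -0.0141, 0], "delta_rot": [0, 0, 0]}
    - {"gripper": 1, "linear": [0.0062, -0.0169, 0], "delta_rot": [0, 0, 0]}
    - {"gripper": 1, "linear": [0.0073, -0.0197, 0], "delta_rot": [0, 0, 0]}
    - {"gripper": 1, "linear": [0.0083, -0.0225, 0], "delta_rot": [0, 0, 0]}

```text
clock: 10.4
position: [0.6258, -0.0368, 0.0503]
ee_rot: [0.0, 0.572, 0.82, 0.0]
contact_force: [-0.5, 0.0, -0.8]
width: 0.0153
gripper_force: 58.6
```

Emit:
send_rows:
  increments:
    - {"gripper": 1, "linear": [0.0007, -0.0019, 0], "delta_rot": [0, 0, 0]}
    - {"gripper": 1, "linear": [0.0014, -0.0038, 0], "delta_rot": [0, 0, 0]}
    - {"gripper": 1, "linear": [0.002, -0.0055, 0], "delta_rot": [0, 0, 0]}
    - {"gripper": 1, "linear": [0.0026, -0.007, 0], "delta_rot": [0, 0, 0]}
    - {"gripper": 1, "linear": [0.0031, -0.0084, 0], "delta_rot": [0, 0, 0]}
    - {"gripper": 1, "linear": [0.0035, -0.0094, 0], "delta_rot": [0, 0, 0]}
    - {"gripper": 1, "linear": [0.0038, -0.0103, 0], "delta_rot": [0, 0, 0]}
    - {"gripper": 1, "linear": [0.004, -0.0108, 0], "delta_rot": [0, 0, 0]}

```text
clock: 11.2
position: [0.6297, -0.0474, 0.0503]
ee_rot: [0.0, 0.572, 0.82, 0.0]
contact_force: [0.1, 0.5, -1.5]
width: 0.0148
gripper_force: 58.6
```

Emit:
send_rows:
  increments:
    - {"gripper": 1, "linear": [0.0002, -0.0005, 0], "delta_rot": [0, 0, 0]}
    - {"gripper": 1, "linear": [0.0004, -0.0009, 0], "delta_rot": [0, 0, 0]}
    - {"gripper": 1, "linear": [0.0005, -0.0014, 0], "delta_rot": [0, 0, 0]}
    - {"gripper": 1, "linear": [0.0007, -0.0019, 0], "delta_rot": [0, 0, 0]}
    - {"gripper": 1, "linear": [0.0009, -0.0023, 0], "delta_rot": [0, 0, 0]}
    - {"gripper": 1, "linear": [0.001, -0.0028, 0], "delta_rot": [0, 0, 0]}

```text
clock: 11.8
position: [0.6307, -0.0501, 0.0503]
ee_rot: [0.0, 0.572, 0.82, 0.0]
contact_force: [-0.7, 0.5, -0.4]
width: 0.0149
gripper_force: 58.6
```

Emit:
send_rows:
  increments:
    - {"gripper": 1, "linear": [0.0002, -0.0005, 0], "delta_rot": [0, 0, 0]}
    - {"gripper": 1, "linear": [0.0004, -0.0009, 0], "delta_rot": [0, 0, 0]}
    - {"gripper": 1, "linear": [0.0005, -0.0014, 0], "delta_rot": [0, 0, 0]}

```text
clock: 12.1
position: [0.6312, -0.0516, 0.0503]
ee_rot: [0.0, 0.572, 0.82, 0.0]
contact_force: [-0.1, 0.9, -1.0]
width: 0.0149
gripper_force: 58.6
```

Emit:
send_rows:
  increments:
    - {"gripper": 1, "linear": [0.0002, -0.0005, 0], "delta_rot": [0, 0, 0]}
    - {"gripper": 1, "linear": [0.0004, -0.0009, 0], "delta_rot": [0, 0, 0]}
    - {"gripper": 1, "linear": [0.0005, -0.0014, 0], "delta_rot": [0, 0, 0]}
    - {"gripper": 1, "linear": [0.0005, -0.0014, 0], "delta_rot": [0, 0, 0]}

```text
clock: 12.5
position: [0.6318, -0.053, 0.0504]
ee_rot: [0.0, 0.572, 0.82, 0.0]
contact_force: [0.4, 0.7, -0.8]
width: 0.015
gripper_force: 58.6
```

Emit:
send_rows:
  increments:
    - {"gripper": 1, "linear": [0.0002, -0.0005, 0], "delta_rot": [0, 0, 0]}
    - {"gripper": 1, "linear": [0.0004, -0.0009, 0], "delta_rot": [0, 0, 0]}
    - {"gripper": 1, "linear": [0.0005, -0.0014, 0], "delta_rot": [0, 0, 0]}
    - {"gripper": 1, "linear": [0.0005, -0.0014, 0], "delta_rot": [0, 0, 0]}

```text
clock: 12.9
position: [0.6322, -0.0544, 0.0503]
ee_rot: [0.0, 0.572, 0.82, 0.0]
contact_force: [-0.6, 0.4, -0.3]
width: 0.0153
gripper_force: 58.6
```

Emit:
send_rows:
  increments:
    - {"gripper": 1, "linear": [0.0002, -0.0005, 0], "delta_rot": [0, 0, 0]}
    - {"gripper": 1, "linear": [0.0004, -0.0009, 0], "delta_rot": [0, 0, 0]}
    - {"gripper": 1, "linear": [0.0005, -0.0014, 0], "delta_rot": [0, 0, 0]}
    - {"gripper": 1, "linear": [0.0005, -0.0014, 0], "delta_rot": [0, 0, 0]}

```text
clock: 13.3
position: [0.6327, -0.0558, 0.0503]
ee_rot: [0.0, 0.572, 0.82, 0.0]
contact_force: [-0.7, 0.1, -0.7]
width: 0.015
gripper_force: 58.6
```

Emit:
send_rows:
  increments:
    - {"gripper": 1, "linear": [0.0002, -0.0005, 0], "delta_rot": [0, 0, 0]}
    - {"gripper": 1, "linear": [0.0004, -0.0009, 0], "delta_rot": [0, 0, 0]}
    - {"gripper": 1, "linear": [0.0005, -0.0014, 0], "delta_rot": [0, 0, 0]}
    - {"gripper": 1, "linear": [0.0005, -0.0014, 0], "delta_rot": [0, 0, 0]}

```text
clock: 13.7
position: [0.6332, -0.0572, 0.0503]
ee_rot: [0.0, 0.572, 0.82, 0.0]
contact_force: [0.3, -0.1, -1.8]
width: 0.0152
gripper_force: 58.6
```

Emit:
send_rows:
  increments:
    - {"gripper": 1, "linear": [0.0002, -0.0005, 0], "delta_rot": [0, 0, 0]}
    - {"gripper": 1, "linear": [0.0004, -0.0009, 0], "delta_rot": [0, 0, 0]}
    - {"gripper": 1, "linear": [0.0005, -0.0014, 0], "delta_rot": [0, 0, 0]}
    - {"gripper": 1, "linear": [0.0005, -0.0014, 0], "delta_rot": [0, 0, 0]}

```text
clock: 14.1
position: [0.6338, -0.0586, 0.0503]
ee_rot: [0.0, 0.572, 0.82, 0.0]
contact_force: [0.6, 0.2, -1.3]
width: 0.0149
gripper_force: 58.6
```

Emit:
send_rows:
  increments:
    - {"gripper": 1, "linear": [0.0002, -0.0005, 0], "delta_rot": [0, 0, 0]}
    - {"gripper": 1, "linear": [0.0004, -0.0009, 0], "delta_rot": [0, 0, 0]}
    - {"gripper": 1, "linear": [0.0005, -0.0014, 0], "delta_rot": [0, 0, 0]}
    - {"gripper": 1, "linear": [0.0005, -0.0014, 0], "delta_rot": [0, 0, 0]}

```text
clock: 14.5
position: [0.6343, -0.06, 0.0503]
ee_rot: [0.0, 0.572, 0.82, 0.0]
contact_force: [0.2, 0.8, -0.9]
width: 0.0152
gripper_force: 58.6
```

Emit:
send_rows:
  increments:
    - {"gripper": 1, "linear": [0.0002, -0.0005, 0], "delta_rot": [0, 0, 0]}
    - {"gripper": 1, "linear": [0.0004, -0.0009, 0], "delta_rot": [0, 0, 0]}
    - {"gripper": 1, "linear": [0.0005, -0.0014, 0], "delta_rot": [0, 0, 0]}
    - {"gripper": 1, "linear": [0.0005, -0.0014, 0], "delta_rot": [0, 0, 0]}

```text
clock: 14.9
position: [0.6347, -0.0614, 0.0503]
ee_rot: [0.0, 0.572, 0.82, 0.0]
contact_force: [-0.5, -0.8, -1.0]
width: 0.0148
gripper_force: 58.6
```

Emit:
send_rows:
  increments:
    - {"gripper": 1, "linear": [0.0002, -0.0005, 0], "delta_rot": [0, 0, 0]}
    - {"gripper": 1, "linear": [0.0004, -0.0009, 0], "delta_rot": [0, 0, 0]}
    - {"gripper": 1, "linear": [0.0005, -0.0014, 0], "delta_rot": [0, 0, 0]}
    - {"gripper": 1, "linear": [0.0005, -0.0014, 0], "delta_rot": [0, 0, 0]}

```text
clock: 15.3
position: [0.6353, -0.0628, 0.0503]
ee_rot: [0.0, 0.572, 0.82, 0.0]
contact_force: [0.6, -0.1, -0.8]
width: 0.0151
gripper_force: 58.5
```

Emit:
send_rows:
  increments:
    - {"gripper": 1, "linear": [0.0002, -0.0005, 0], "delta_rot": [0, 0, 0]}
    - {"gripper": 1, "linear": [0.0004, -0.0009, 0], "delta_rot": [0, 0, 0]}
    - {"gripper": 1, "linear": [0.0005, -0.0014, 0], "delta_rot": [0, 0, 0]}
    - {"gripper": 1, "linear": [0.0005, -0.0014, 0], "delta_rot": [0, 0, 0]}

```text
clock: 15.7
position: [0.6353, -0.0634, 0.0501]
ee_rot: [-0.001, 0.572, 0.82, 0.0]
contact_force: [-0.7, 2.9, -1.3]
width: 0.0149
gripper_force: 58.5
```

Run:
```python
from f3 import *
T4=shot('top','pics/t4.png');shot('side','pics/s4.png');s=get_state();p=s['position'][:2]
d=(p-tcp_for(0,0));print('hook gate x',d@[np.cos(qg[2]),np.sin(qg[2])],'y',d@[-np.sin(qg[2]),np.cos(qg[2])],s['contact_force'],s['position'])
p=cv2.imread('pics/t4.png')[160:225,195:305];q=cv2.imread('pics/s4.png')[135:215,260:360]
cv2.imwrite('pics/c7.png',np.hstack([cv2.resize(p,None,fx=3,fy=3,interpolation=cv2.INTER_CUBIC)[:195],cv2.resize(q,None,fx=4.6,fy=4.6,interpolation=cv2.INTER_CUBIC)[100:295]]))
xs=np.arange(-.1,.02,.002)
for y in(-.009,.009):
  P=W(qg,np.c_[xs,0*xs+y,0*xs+.028])
  for n,C in(('T',cam('pics/t4.npz')),('S',cam('pics/s4.npz'))):
    uv=proj(C,P).astype(np.float32);v=cv2.remap(C['p'],uv[:,0].copy(),uv[:,1].copy(),cv2.INTER_LINEAR).reshape(-1,3).mean(1)
    print(n,y,[(int(round(x*1000)),int(a)) for x,a in zip(xs,v)])
```

```text
hook gate x -0.0846191911574921 y 0.0009485465872359555 [-0.6698009   2.82732605 -2.19392655] [ 0.63532543 -0.06343633  0.05010659]
T -0.009 [(-100, 204), (-98, 176), (-96, 154), (-94, 133), (-92, 134), (-90, 145), (-88, 158), (-86, 172), (-84, 181), (-82, 191), (-80, 202), (-78, 210), (-76, 216), (-74, 218), (-72, 220), (-70, 221), (-68, 223), (-66, 226), (-64, 231), (-62, 238), (-60, 243), (-58, 247), (-56, 247), (-54, 247), (-52, 247), (-50, 246), (-48, 242), (-46, 233), (-44, 219), (-42, 208), (-40, 199), (-38, 200), (-36, 207), (-34, 221), (-32, 235), (-30, 240), (-28, 245), (-26, 248), (-24, 248), (-22, 247), (-20, 247), (-18, 247), (-16, 233), (-14, 199), (-12, 158), (-10, 133), (-8, 127), (-6, 127), (-4, 127), (-2, 126), (0, 116), (2, 101), (4, 82), (6, 73), (8, 68), (10, 70), (12, 71), (14, 72), (16, 68), (18, 67)]
S -0.009 [(-100, 136), (-98, 162), (-96, 204), (-94, 223), (-92, 231), (-90, 233), (-88, 233), (-86, 228), (-84, 228), (-82, 216), (-80, 213), (-78, 206), (-76, 198), (-74, 168), (-72, 149), (-70, 173), (-68, 195), (-66, 217), (-64, 237), (-62, 238), (-60, 240), (
[... 1145 characters left out ...]
009 [(-100, 131), (-98, 156), (-96, 190), (-94, 218), (-92, 231), (-90, 233), (-88, 231), (-86, 227), (-84, 223), (-82, 224), (-80, 227), (-78, 223), (-76, 222), (-74, 225), (-72, 226), (-70, 225), (-68, 229), (-66, 230), (-64, 229), (-62, 230), (-60, 232), (-58, 230), (-56, 230), (-54, 233), (-52, 230), (-50, 227), (-48, 227), (-46, 205), (-44, 186), (-42, 173), (-40, 164), (-38, 161), (-36, 165), (-34, 177), (-32, 199), (-30, 214), (-28, 228), (-26, 227), (-24, 228), (-22, 231), (-20, 229), (-18, 226), (-16, 224), (-14, 205), (-12, 183), (-10, 169), (-8, 163), (-6, 154), (-4, 143), (-2, 136), (0, 128), (2, 123), (4, 111), (6, 100), (8, 88), (10, 75), (12, 61), (14, 53), (16, 48), (18, 47)]
```

View pics/c7.png

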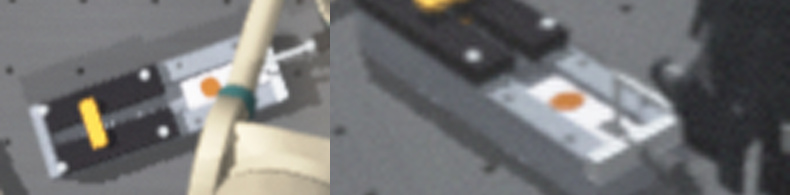

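The slide is home by sight: its rear end is at gate x of about -13 mm, amber at top crop (210,88), and the force has risen to 2.9 N. I increase the pull a little.

Emit:
send_rows:
  increments:
    - {"gripper": 1, "linear": [0.0001, -0.0003, 0], "delta_rot": [0, 0, 0]}
    - {"gripper": 1, "linear": [0.0002, -0.0005, 0], "delta_rot": [0, 0, 0]}
    - {"gripper": 1, "linear": [0.0002, -0.0005, 0], "delta_rot": [0, 0, 0]}

```text
clock: 16.1
position: [0.6353, -0.0637, 0.05]
ee_rot: [-0.001, 0.572, 0.82, 0.0]
contact_force: [-1.4, 5.0, -0.7]
width: 0.0149
gripper_force: 58.4
```

Emit:
send_rows:
  increments:
    - {"gripper": 1, "linear": [0.0001, -0.0003, 0], "delta_rot": [0, 0, 0]}
    - {"gripper": 1, "linear": [0.0001, -0.0003, 0], "delta_rot": [0, 0, 0]}
    - {"gripper": 1, "linear": [0.0001, -0.0003, 0], "delta_rot": [0, 0, 0]}
    - {"gripper": 1, "linear": [0.0001, -0.0003, 0], "delta_rot": [0, 0, 0]}
    - {"gripper": 1, "linear": [0.0001, -0.0003, 0], "delta_rot": [0, 0, 0]}
    - {"gripper": 1, "linear": [0.0001, -0.0003, 0], "delta_rot": [0, 0, 0]}
    - {"gripper": 1, "linear": [0.0001, -0.0003, 0], "delta_rot": [0, 0, 0]}
    - {"gripper": 1, "linear": [0.0001, -0.0003, 0], "delta_rot": [0, 0, 0]}

```text
clock: 16.9
position: [0.6353, -0.0637, 0.0499]
ee_rot: [-0.001, 0.572, 0.82, 0.0]
contact_force: [-1.0, 5.6, -2.3]
width: 0.015
gripper_force: 58.4
```

Emit:
send_rows:
  increments:
    - {"gripper": 1, "linear": [0, 0, 0], "delta_rot": [0, 0, 0]}
    - {"gripper": 1, "linear": [0, 0, 0], "delta_rot": [0, 0, 0]}
    - {"gripper": 1, "linear": [0, 0, 0], "delta_rot": [0, 0, 0]}
    - {"gripper": 1, "linear": [0, 0, 0], "delta_rot": [0, 0, 0]}
    - {"gripper": 1, "linear": [0, 0, 0], "delta_rot": [0, 0, 0]}
    - {"gripper": 1, "linear": [0, 0, 0], "delta_rot": [0, 0, 0]}

```text
clock: 17.5
position: [0.6353, -0.0637, 0.0499]
ee_rot: [-0.001, 0.572, 0.82, 0.0]
contact_force: [-1.1, 6.1, -1.9]
width: 0.015
gripper_force: 58.4
```

A steady pull of about 6 N was held for over a second. I back the hook to mid-eye and lift it out.

Emit:
send_rows:
  increments:
    - {"gripper": 1, "linear": [-0.0004, 0.0011, 0], "delta_rot": [0, 0, 0]}
    - {"gripper": 1, "linear": [-0.001, 0.0028, 0], "delta_rot": [0, 0, 0]}
    - {"gripper": 1, "linear": [-0.0017, 0.0047, 0], "delta_rot": [0, 0, 0]}
    - {"gripper": 1, "linear": [-0.0025, 0.0068, 0], "delta_rot": [0, 0, 0]}
    - {"gripper": 1, "linear": [-0.0025, 0.0068, 0], "delta_rot": [0, 0, 0]}
    - {"gripper": 1, "linear": [-0.0025, 0.0068, 0], "delta_rot": [0, 0, 0]}

```text
clock: 18.1
position: [0.6337, -0.0584, 0.0505]
ee_rot: [0.0, 0.572, 0.82, -0.0]
contact_force: [-0.5, 1.1, -0.9]
width: 0.0149
gripper_force: 58.7
```

Emit:
send_rows:
  increments:
    - {"gripper": 1, "linear": [0, 0, 0.004], "delta_rot": [0, 0, 0]}
    - {"gripper": 1, "linear": [0, 0, 0.01], "delta_rot": [0, 0, 0]}
    - {"gripper": 1, "linear": [0, 0, 0.02], "delta_rot": [0, 0, 0]}
    - {"gripper": 1, "linear": [0, 0, 0.04], "delta_rot": [0, 0, 0]}
    - {"gripper": 1, "linear": [0, 0, 0.07], "delta_rot": [0, 0, 0]}
    - {"gripper": 1, "linear": [0, 0, 0.1], "delta_rot": [0, 0, 0]}
    - {"gripper": 1, "linear": [0, 0, 0.1], "delta_rot": [0, 0, 0]}

```text
clock: 18.8
position: [0.6369, -0.0588, 0.1562]
ee_rot: [0.005, 0.572, 0.82, 0.002]
contact_force: [1.4, 0.0, -0.4]
width: 0.015
gripper_force: 58.7
```

Run:
```python
from f3 import *
shot('top','pics/t5.png');shot('side','pics/s5.png');s=get_state();print(s['position'],s['ee_rot'],s['contact_force'])
# slide profile; rod pitch check in side view
xs=np.arange(-.03,.0,.002);P=W(qg,np.c_[xs,0*xs+.009,0*xs+.028])
for n in('t5','s5'):
  C=cam(f'pics/{n}.npz');uv=proj(C,P).astype(np.float32);print([int(a) for a in cv2.remap(C['p'],uv[:,0].copy(),uv[:,1].copy(),cv2.INTER_LINEAR).reshape(-1,3).mean(1)])
C=cam('pics/s5.npz');o=s['position'];z=o[2]+.0165
c,sn=np.cos(qg[2]),np.sin(qg[2])
pts=[[o[0]+c*(L+ox[0]),o[1]+sn*(L+ox[0]),z] for L in(.055,.08,.110)]+[[o[0]+c*(.11+ox[0]),o[1]+sn*(.11+ox[0]),z-.045]]
print(proj(C,pts).round(1).tolist())
u,v=proj(C,pts).mean(0).astype(int);img=cv2.imread('pics/s5.png')[v-35:v+35,u-40:u+40]
t=cv2.imread('pics/t5.png')[160:225,195:305]
cv2.imwrite('pics/c8.png',np.hstack([cv2.resize(img,(400,350),interpolation=cv2.INTER_CUBIC),cv2.resize(t,(400,350))]));print(u-40,v-35)
```

```text
[ 0.63392641 -0.05821453  0.15162434] [1.16023093e-03 5.71962823e-01 8.20278569e-01 5.01877682e-04] [-0.40200931 -0.4830154  -0.99576632]
[224, 218, 206, 193, 183, 185, 194, 192, 175, 167, 171, 174, 173, 173, 171]
[213, 227, 227, 228, 230, 228, 225, 223, 203, 181, 169, 164, 153, 142, 134]
[[336.3, 145.0], [329.2, 141.2], [320.8, 136.7], [320.9, 153.0]]
286 108
```

View pics/c8.png

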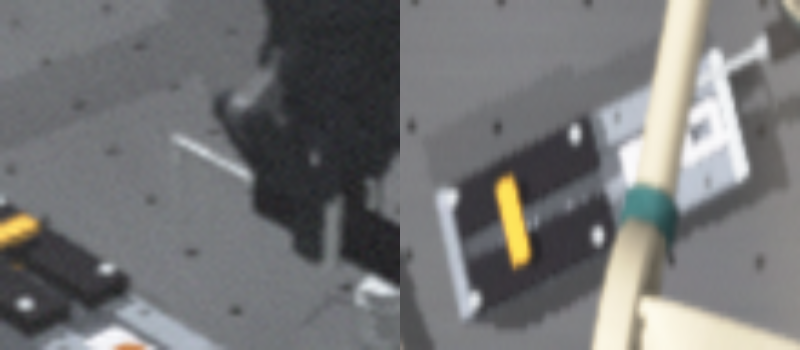

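The rod end is at crop (175,138), as predicted, so the pick has not slipped. The slide's eye is at (705,130), home against the screw, and the hook is clear. I take the pick back to the rest.

Emit:
send_rows:
  increments:
    - {"gripper": 1, "linear": [-0.011, -0.031, 0.005], "delta_rot": [0, 0, -0.08]}
    - {"gripper": 1, "linear": [-0.022, -0.063, 0.005], "delta_rot": [0, 0, -0.17]}
    - {"gripper": 1, "linear": [-0.033, -0.095, 0.005], "delta_rot": [0, 0, -0.26]}
    - {"gripper": 1, "linear": [-0.044, -0.127, 0.005], "delta_rot": [0, 0, -0.35]}
    - {"gripper": 1, "linear": [-0.055, -0.16, 0.005], "delta_rot": [0, 0, -0.44]}
    - {"gripper": 1, "linear": [-0.066, -0.193, 0.005], "delta_rot": [0, 0, -0.53]}
    - {"gripper": 1, "linear": [-0.077, -0.225, 0.005], "delta_rot": [0, 0, -0.6]}
    - {"gripper": 1, "linear": [-0.0854, -0.2487, 0.005], "delta_rot": [0, 0, -0.635]}

```text
clock: 19.7
position: [0.5463, -0.3083, 0.1535]
ee_rot: [-0.001, 0.8, 0.599, -0.001]
contact_force: [-0.6, -0.2, -1.7]
width: 0.0155
gripper_force: 58.7
```

Emit:
send_rows:
  increments:
    - {"gripper": 1, "linear": [0, 0, 0], "delta_rot": [0, 0, 0]}
    - {"gripper": 1, "linear": [0, 0, 0], "delta_rot": [0, 0, 0]}
    - {"gripper": 1, "linear": [0, 0, 0], "delta_rot": [0, 0, 0]}
    - {"gripper": 1, "linear": [0, 0, 0], "delta_rot": [0, 0, 0]}

```text
clock: 20.1
position: [0.5483, -0.3055, 0.1549]
ee_rot: [-0.001, 0.799, 0.601, 0.0]
contact_force: [0.8, 0.6, -0.8]
width: 0.0154
gripper_force: 58.7
```

Emit:
send_rows:
  increments:
    - {"gripper": 1, "linear": [0.0002, -0.0013, -0.03], "delta_rot": [0, 0, 0]}
    - {"gripper": 1, "linear": [0.0002, -0.0013, -0.06], "delta_rot": [0, 0, 0]}
    - {"gripper": 1, "linear": [0.0002, -0.0013, -0.085], "delta_rot": [0, 0, 0]}
    - {"gripper": 1, "linear": [0.0002, -0.0013, -0.1], "delta_rot": [0, 0, 0]}
    - {"gripper": 1, "linear": [0.0002, -0.0013, -0.11], "delta_rot": [0, 0, 0]}
    - {"gripper": 1, "linear": [0.0002, -0.0013, -0.115], "delta_rot": [0, 0, 0]}
    - {"gripper": 1, "linear": [0.0002, -0.0013, -0.117], "delta_rot": [0, 0, 0]}
    - {"gripper": 1, "linear": [0.0002, -0.0013, -0.117], "delta_rot": [0, 0, 0]}

```text
clock: 20.9
position: [0.5488, -0.3082, 0.0389]
ee_rot: [0.001, 0.799, 0.601, 0.0]
contact_force: [-0.7, -0.3, -0.6]
width: 0.0152
gripper_force: 58.7
```

Emit:
send_rows:
  increments:
    - {"gripper": 1, "linear": [0, 0, -0.001], "delta_rot": [0, 0, 0]}
    - {"gripper": 1, "linear": [0, 0, -0.002], "delta_rot": [0, 0, 0]}
    - {"gripper": 1, "linear": [0, 0, -0.002], "delta_rot": [0, 0, 0]}

```text
clock: 21.2
position: [0.5484, -0.3083, 0.0367]
ee_rot: [0.0, 0.799, 0.601, 0.0]
contact_force: [-0.0, 0.1, -1.2]
width: 0.0149
gripper_force: 58.7
```

Now I release to about the earlier opening and retreat upward.

Emit:
send_rows:
  increments:
    - {"gripper": 0.5, "linear": [0, 0, 0], "delta_rot": [0, 0, 0]}
    - {"gripper": 0, "linear": [0, 0, 0], "delta_rot": [0, 0, 0]}
    - {"gripper": -0.5, "linear": [0, 0, 0], "delta_rot": [0, 0, 0]}
    - {"gripper": -0.7, "linear": [0, 0, 0], "delta_rot": [0, 0, 0]}
    - {"gripper": -0.7, "linear": [0, 0, 0], "delta_rot": [0, 0, 0]}
    - {"gripper": -0.7, "linear": [0, 0, 0], "delta_rot": [0, 0, 0]}
    - {"gripper": -0.7, "linear": [0, 0, 0], "delta_rot": [0, 0, 0]}
    - {"gripper": -0.7, "linear": [0, 0, 0], "delta_rot": [0, 0, 0]}

```text
clock: 22.0
position: [0.5483, -0.3081, 0.0363]
ee_rot: [0.0, 0.799, 0.601, 0.0]
contact_force: [-0.4, 0.6, 0.5]
width: 0.0725
gripper_force: 0.0
```

Emit:
send_rows:
  increments:
    - {"gripper": -0.7, "linear": [0, 0, 0.02], "delta_rot": [0, 0, 0]}
    - {"gripper": -0.7, "linear": [0, 0, 0.05], "delta_rot": [0, 0, 0]}
    - {"gripper": -0.7, "linear": [0, 0, 0.09], "delta_rot": [0, 0, 0]}
    - {"gripper": -0.7, "linear": [0, 0, 0.13], "delta_rot": [0, 0, 0]}
    - {"gripper": -0.7, "linear": [0, 0, 0.17], "delta_rot": [0, 0, 0]}
    - {"gripper": -0.7, "linear": [-0.04, 0, 0.19], "delta_rot": [0, 0, 0]}
    - {"gripper": -0.7, "linear": [-0.08, 0, 0.19], "delta_rot": [0, 0, 0]}
    - {"gripper": -0.7, "linear": [-0.12, 0, 0.19], "delta_rot": [0, 0, 0]}

```text
clock: 22.8
position: [0.4274, -0.3082, 0.2273]
ee_rot: [0.001, 0.799, 0.601, 0.0]
contact_force: [0.3, -1.2, -0.9]
width: 0.0729
gripper_force: 0.0
```

Emit:
send_rows:
  increments:
    - {"gripper": -0.7, "linear": [-0.03, -0.02, 0.02], "delta_rot": [0, 0, 0]}
    - {"gripper": -0.7, "linear": [-0.06, -0.04, 0.02], "delta_rot": [0, 0, 0]}
    - {"gripper": -0.7, "linear": [-0.09, -0.06, 0.02], "delta_rot": [0, 0, 0]}
    - {"gripper": -0.7, "linear": [-0.09, -0.06, 0.02], "delta_rot": [0, 0, 0]}

```text
clock: 23.2
position: [0.3351, -0.37, 0.2467]
ee_rot: [0.0, 0.801, 0.599, -0.001]
contact_force: [0.3, 1.0, 0.2]
width: 0.0726
gripper_force: 0.0
```

Run:
```python
from f3 import *
for n in('top','side'):
    shot(n,f'pics/{n}9.png');A=cam(f'pics/{n}9.npz')['p'].astype(int);B=cam(f'pics/{n}0.npz')['p'].astype(int)
    D=np.abs(A-B).max(2)
    for nm,(u0,v0,u1,v1) in (dict(pick=(362,182,428,220),bottle=(352,138,370,154),obj=(263,130,280,146),box=(168,202,200,240)) if n=='top' else dict(pick=(340,232,385,318),bottle=(396,214,414,242),obj=(354,158,372,184),box=(238,138,272,162))).items():
        print(n,nm,'changed px',int((D[v0:v1,u0:u1]>40).sum()),'max',D[v0:v1,u0:u1].max(), 'mean',D[v0:v1,u0:u1].mean().round(1))
t=cv2.imread('pics/top9.png');s=cv2.imread('pics/side9.png')
xs=np.arange(-.1,.0,.002);P=W(qg,np.c_[xs,0*xs+.009,0*xs+.028]);C=cam('pics/top9.npz');uv=proj(C,P).astype(np.float32)
print([(int(round(x*1000)),int(a)) for x,a in zip(xs,cv2.remap(C['p'],uv[:,0].copy(),uv[:,1].copy(),cv2.INTER_LINEAR).reshape(-1,3).mean(1))])
cv2.imwrite('pics/c9.png',np.hstack([np.vstack([cv2.resize(t[165:225,195:300],(400,228)),cv2.resize(t[180:222,362:428],(400,255))]),cv2.resize(s[225:321,330:410],(400,483))]))
print(get_state()['position'],get_state()['contact_force'])
```

```text
top pick changed px 5 max 49 mean 7.5
top bottle changed px 0 max 19 mean 4.5
top obj changed px 0 max 23 mean 8.1
top box changed px 11 max 49 mean 8.3
side pick changed px 2 max 46 mean 8.5
side bottle changed px 0 max 14 mean 7.1
side obj changed px 0 max 18 mean 7.7
side box changed px 616 max 213 mean 103.4
[(-100, 250), (-98, 251), (-96, 252), (-94, 252), (-92, 251), (-90, 252), (-88, 252), (-86, 253), (-84, 252), (-82, 251), (-80, 251), (-78, 252), (-76, 252), (-74, 251), (-72, 251), (-70, 252), (-68, 252), (-66, 252), (-64, 252), (-62, 252), (-60, 252), (-58, 252), (-56, 252), (-54, 252), (-52, 251), (-50, 250), (-48, 245), (-46, 236), (-44, 221), (-42, 207), (-40, 200), (-38, 203), (-36, 214), (-34, 226), (-32, 239), (-30, 248), (-28, 252), (-26, 253), (-24, 253), (-22, 252), (-20, 252), (-18, 252), (-16, 247), (-14, 233), (-12, 213), (-10, 198), (-8, 191), (-6, 187), (-4, 187), (-2, 186)]
[ 0.33789894 -0.36826896  0.24643461] [0.21082324 0.6247909  0.41083557]
```

View pics/c9.png

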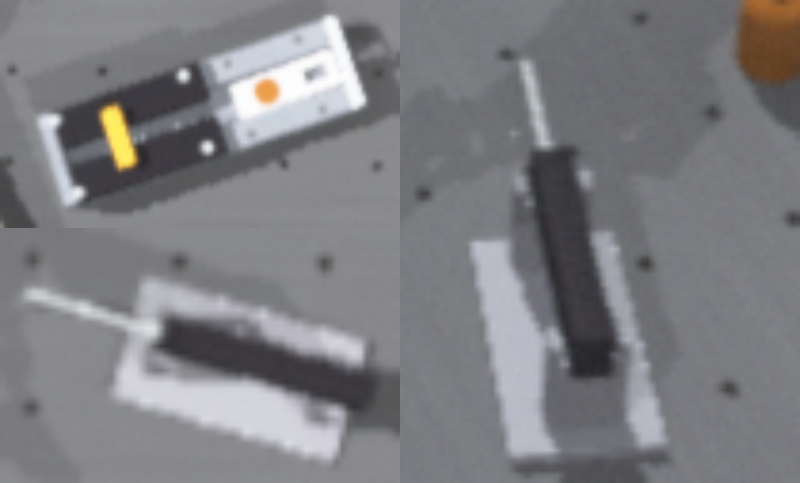

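The slide lies home, with its eye at (315,73) and rear edge unchanged. The pick is back in its cradles as at the start, and the bystanders are unmoved (in the side view the arm only hides the box).

```bash
python3 -c "
from rig import sign_off; print(sign_off())"
```

```text
the job is handed in; nothing more can be done
None
```

I handed the job in at about 23 s: the slide was pulled snug against the stop screw and held at about 6 N for over a second. The pick is back in its grey rest, and the bystanders look unmoved in the last pictures; no verdict came back.

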